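# Push the sample vial home and start the reader

### The arm

A 6-joint arm with a two-finger parallel gripper is mounted at the origin on the work surface. World frame = base frame: x ahead of the robot, y to its left, z up, the work surface at z = 0. Lengths are in m, angles in rad, forces in N, time in s.
With the tool pointing down it reaches from about 0.3 to 1 m from the base axis. Payload 5.1 kg.
Tool frame: the origin (TCP) lies on the centre line of the jaws, within the pads' length; the fingertips stand 17 mm ahead of it and the grasp point (between the pads) lies 2 mm behind it; z points along the fingers, y is the line along which they close (so a half turn about z gives the same grasp; the last joint's range is limited). The gripper opens to 95 mm and grips with 3 to 60 N. Pads are 20 mm wide; open, the fingers measure 119 mm over their backs; the gripper's body (75 mm by 180 mm) begins 59 mm behind the grasp point.
Start: joints at [-1.365, 0.124, 1.65, -0, 1.367, -0.083], TCP at [0.185, -0.623, 0.232] pointing down, gripper open.
Joint ranges: [-2.61, 2.61], [-1.02, 2.33], [0.03, 2.71], [-1.35, 4.49], [0.32, 2.68], [-2.91, 2.91]. Speed limits (rad/s): [2.57, 2.57, 3.14, 3.14, 3.14, 3.14].

### API

Orientations are given as [roll, pitch, yaw] about the fixed x, y, z axes, in that order (R = Rz(yaw) Ry(pitch) Rx(roll)).
In Python, from station import sensors, read_camera, arm gives the robot as it stands.
- The arm moves only by the tool carry_out, never from a script. Its arguments are lists of equal length, an entry for each row: "dp": the shift along the tool's x, y, z in cm, a list of three; "angular": the turn, a rotation vector about the tool's x, y, z in rad, a list of three; "gripper": the opening in per cent of the stroke, from 0 (shut) to 100 (fully open). In form: {"dp": [[dx, dy, dz], ...], "angular": [[wx, wy, wz], ...], "gripper": [gripper, ...]}. A call has exactly 8 rows; each row shifts and turns the commanded pose from where the row before left it, along the tool's axes as they then stand; what a row does not reach is not made up. A row lasts 1/12 s, in which the tool goes at most 41.7 mm and 7.16 degrees, less where a joint would pass 70% of its speed; a pose out of reach is approached as far as the arm can. A call is refused whole if a number of a shift passes 4.17 or a number of a turn 0.125, either way. A call with a gripper value outside its range is refused whole. The fingers move at their own pace and stop on an object; "grip_force" is the grip in N (left out, the last holds). Time passes only in rows, so rows that do not move let the fingers close, or fill a call up. It gives the time, the measured TCP pose, the force, the opening and the grip force at its end, in the units of the state.
- sensors.get_state(): the state, without advancing time (a new reading comes with each control period).
- read_camera(name): name is "side" or "top"; returns a dict with "pixels" (384x512x3 uint8, red, green, blue), "z_map" (384x512 float32, m along the optical axis (not along the pixel's ray), 0 where there is no reading), "fx", "fy", "cx", "cy" (pixels), "dist" ([k1, k2, p1, p2, k3] as OpenCV has them; the pictures are not rectified), "xyz" and "orientation" of the camera in the world. Camera axes: x right, y down, z forward; pixel columns grow to the right and rows downward; lengths in m; the calibration is good to about 2 mm. A picture is of the moment at which its call begins.
- arm.close_job(): hands the job in; it is judged then, once.
The state is a dict: "t": time; "joint_pos": joint angles; "qd": joint speeds; "joint_torque": joint torques, N m; "ee_pos": TCP position; "ee_rot": TCP orientation; "contact_force": force on the tool from outside, world axes, zero at the start; "wrist_torque": the same for the moment, N m; "opening": opening from 0.0 (shut) to 1.0 (fully open); "gripper_force": force on a finger pad.
Only numpy, scipy, OpenCV 4.12 (cv2) and the standard library are available. Lean on these libraries where they do the work, as an engineer would, in place of code of your own. Each camera call takes 0.05 s, during which the arm holds its last target. There are 200 camera calls.

### The job

On the white vial reader, push the vial with the yellow cap gently straight down with the fingertips until it is fully home in its well; then gently press the green key right down and let it spring back, and draw away. Leave the other vials parked as they are, do not press the red or white key, do not press the green key before the vial is home, and do not pull up, pick up or shift anything else on the bench.

Things in the scene. Friction and masses are not known exactly. Their poses are not given: they have to be found in the camera images.
- reader: white vial reader with a flat horizontal deck, 240 x 240 mm, deck top 85 mm above the bench; it does not move. Origin under its centre, on the bench; its -x side is the front with the three keys in a row 85 mm in front of the centre (60 mm apart along y). The six wells are at x = 0 and x = 65 mm, y = -65, 0 and 65 mm. Any vial may be in any well, and any key at any of the three key places.
- vial_yellow (a joint): how far the yellow-capped vial has been pushed down into its well, m: 0 to 0.004 at the start (parked high), 0.014 when fully home against a hard stop; negative means pulled up. It slides straight down in a clamp with about 5 N of friction, stays where it is left, and does not spring back.
- vial_yellow_cap (a point): centre of the flat top of the yellow cap (28 mm across, 16 mm high, on an amber glass vial 24 mm across); 32 to 36 mm above the deck when parked, 22 mm above it when fully home
- vial_black_cap (a point): centre of the top of the black-capped vial's cap, same size as the yellow one and parked at a similar height; it slides just as easily and is to stay as it is
- vial_grey_cap (a point): centre of the top of the grey-capped vial's cap, same size as the yellow one and parked at a similar height; it slides just as easily and is to stay as it is
- vial_white_cap (a point): centre of the top of the white-capped vial's cap, same size as the yellow one and parked at a similar height; it slides just as easily and is to stay as it is
- vial_blue_cap (a point): centre of the top of the blue-capped vial's cap, same size as the yellow one and parked at a similar height; it slides just as easily and is to stay as it is
- vial_red_cap (a point): centre of the top of the red-capped vial's cap, same size as the yellow one and parked at a similar height; it slides just as easily and is to stay as it is
- key_green (a joint): how far the green key is pressed, m: 0 is up, 0.006 fully down; springs back when let go. About 1.5 N starts it moving, 5 N holds it fully down. It starts the reading.
- key_green_top (a point): centre of the flat top of the round green key, 28 mm across, in a black housing 44 mm across and 12 mm high; key top 22 mm above the deck when up, 16 mm when fully down
- key_red (a joint): how far the red key is pressed, m: 0 is up, 0.006 fully down; springs back when let go. About 1.5 N starts it moving, 5 N holds it fully down. It must not be pressed.
- key_red_top (a point): centre of the flat top of the round red key, 28 mm across, in a black housing 44 mm across and 12 mm high; key top 22 mm above the deck when up, 16 mm when fully down
- key_white (a joint): how far the white key is pressed, m: 0 is up, 0.006 fully down; springs back when let go. About 1.5 N starts it moving, 5 N holds it fully down. It must not be pressed.
- key_white_top (a point): centre of the flat top of the round white key, 28 mm across, in a black housing 44 mm across and 12 mm high; key top 22 mm above the deck when up, 16 mm when fully down
- dropper_a: loose dark dropper bottle with blue label, 27 mm across, 78 mm high, origin under its foot, on the bench beside the reader
- dropper_b: loose dark dropper bottle with white label, 27 mm across, 78 mm high, origin under its foot, on the bench beside the reader
- dropper_c: loose dark dropper bottle with turquoise label, 27 mm across, 78 mm high, origin under its foot, on the bench beside the reader
- beaker: loose empty glass beaker, 70 mm across, 90 mm high, origin under its foot
- screw_cap: loose blue screw cap lying on the bench beyond the reader, 44 mm across, 20 mm high, origin under it
- jar: loose amber jar with white cap beyond the reader, 48 mm across, 60 mm high, origin under its foot
There are look-alikes about, which are no part of the job. Of the things like the screw_cap, leave any that is pink; of the rest the smaller one is meant.

How it is judged:
On the way, in this order (a step that is already met when the one before it is completed fails the run):
1. the yellow-capped vial is fully home, the green key still up (value of joint vial_yellow above 0.0115 m and value of joint key_green below 0.002 m), for 0.2 s.
2. the green key is pressed down (value of joint key_green above 0.0045 m and value of joint vial_yellow above 0.0115 m), for 0.05 s.
At the end, for the whole second after the job is handed in: The yellow-capped vial is home (within 2.5 mm of its stop), all three keys are up (within 1.5 mm), the other five caps are within 3 mm and the loose bench items within 15 mm of where they began, upright and at rest (value of joint vial_yellow above 0.0115 m and value of joint each of key_green, key_red, key_white below 0.0015 m and distance of each of vial_black_cap, vial_grey_cap, vial_white_cap, vial_blue_cap, vial_red_cap from where it was at the start of the episode below 0.003 m and distance of each of dropper_a, dropper_b, dropper_c, beaker, screw_cap, jar from where it was at the start of the episode below 0.015 m and angle between each of dropper_a, dropper_b, dropper_c, beaker, screw_cap, jar's own z axis and vertical below 0.2 rad and linear speed of each of dropper_a, dropper_b, dropper_c, beaker, screw_cap, jar below 0.02 m/s); the robot touches nothing.
It fails at once if the green key is pressed (over 2 mm) before the yellow-capped vial is home (value of joint key_green above 0.002 m and value of joint vial_yellow below 0.0115 m).
It fails at once if the red or white key is pressed more than 2 mm (value of joint any of key_red, key_white above 0.002 m).
It fails at once if another vial is pushed or pulled more than 3 mm, or the yellow-capped one is pulled up more than 3 mm above its highest parked height (value of joint vial_yellow below -0.003 m or distance of any of vial_black_cap, vial_grey_cap, vial_white_cap, vial_blue_cap, vial_red_cap from where it was at the start of the episode above 0.003 m).
It fails at once if a loose item on the bench is shifted more than 15 mm, tipped or lifted (distance of any of dropper_a, dropper_b, dropper_c, beaker, screw_cap, jar from where it was at the start of the episode above 0.015 m or angle between any of dropper_a, dropper_b, dropper_c, beaker, screw_cap, jar's own z axis and vertical above 0.2 rad).
It fails at once if the vial or the green key is pushed roughly, with more than 40 N (contact force between anything else and vial_yellow above 40 N or contact force between anything else and key_green above 40 N).
It also fails if it takes over 38 s, if anything falls off the work surface, if the arm or the gripper's body presses on something with over 40 N, if the wrist force passes 120 N, or if a joint passes its speed limit or range.

## Working session

There is one attempt and no reset: what is moved stays moved. The work goes in short steps, Python scripts to look and compute and a tool call to move; the robot and the scene stay as the last step left them, time stands still between calls to the robot, and variables do not carry over. Pictures are saved under pics/ and viewed, at most 10 in all, crops included, and the job is handed in when it is done.

Besides the shell and the picture viewer there is one more tool, called after "Call:" by a JSON object that holds its "fn" and its "kwargs", one argument or row to a line. carry_out: Moves the arm, as the interface text tells. Its arguments: {"type":"object","properties":{"dp":{"type":"array"},"angular":{"type":"array"},"gripper":{"type":"array"},"grip_force":{"type":"number"}},"required":["dp","angular","gripper"]}

```bash
mkdir -p pics; cat > h.py <<'E'
import numpy as np, cv2
from scipy.spatial.transform import Rotation as R
from station import sensors, read_camera, arm
def cam(n):
    c=read_camera(n); c['K']=np.array([[c['fx'],0,c['cx']],[0,c['fy'],c['cy']],[0,0,1.]])
    o=np.array(c['orientation'],float)
    c['R']=o if o.shape==(3,3) else R.from_euler('xyz',o).as_matrix()
    return c
def ray(c,u,v):
    p=cv2.undistortPoints(np.array([[[u,v]]],float),c['K'],np.array(c['dist'],float))[0,0]
    return c['R']@np.array([p[0],p[1],1.])   # scaled so depth along axis=1
def onz(c,u,v,z):
    d=ray(c,u,v); o=np.array(c['xyz']); return o+d*(z-o[2])/d[2]
def dep(c,u,v):
    z=c['z_map'][int(round(v)),int(round(u))]; return np.array(c['xyz'])+ray(c,u,v)*z
E
python3 - <<'E'
from h import *
for n in('top','side'):
    c=cam(n); cv2.imwrite(f'pics/{n}0.png',cv2.resize(c['pixels'][:,:,::-1],(768,576),interpolation=cv2.INTER_CUBIC))
    print(n,c['xyz'],c['orientation'],c['fx'],c['dist'])
s=sensors.get_state();print(s)
E
```

```text
top [0.46115423 0.03028973 1.3227955 ] [-2.98444958  0.02178054 -1.58701313] 480.81944439569384 [-0.19309809  0.          0.          0.          0.        ]
side [0.32220104 0.64015464 0.90899794] [-2.41898476 -0.01602069 -2.61940853] 485.7259068015114 [0.01369636 0.         0.         0.         0.        ]
{'t': 0.1, 'joint_pos': array([-1.36460215e+00,  1.24420353e-01,  1.65154331e+00, -4.00603856e-05,
        1.36751730e+00, -8.25954336e-02]), 'qd': array([-0.00100846, -0.00264654, -0.00233115,  0.0014515 , -0.00092561,
       -0.00077253]), 'joint_torque': array([ 1.15687726e-04, -4.18882406e+01, -3.61095750e+01,  7.77676399e-02,
        4.62001876e-02, -7.17008038e-05]), 'ee_pos': array([ 0.18496467, -0.62254454,  0.23051912]), 'ee_rot': array([-3.13970755e+00, -1.16701843e-04,  2.88797620e-01]), 'contact_force': array([ 1.01584939, -0.55284227,  0.03193386]), 'wrist_torque': array([-0.01685793,  0.03107435,  0.03877308]), 'gripper_force': 0.0, 'opening': 0.9997765765977745}
```

View pics/top0.png

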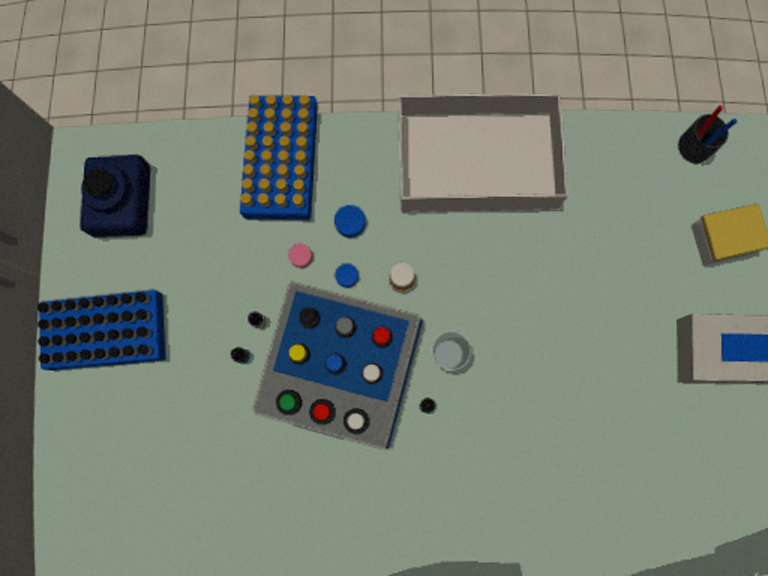

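View pics/side0.png

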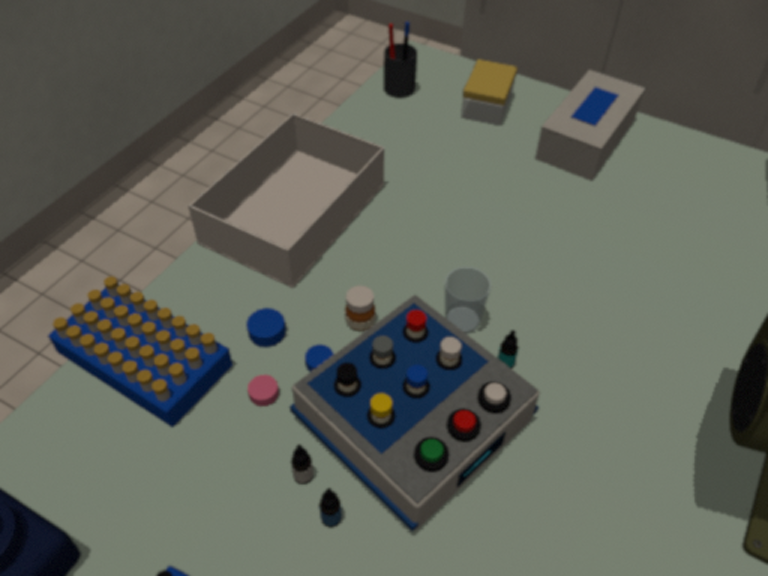

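The top picture shows the reader with the yellow cap at about (298,352) and the green key at (288,402). In the side picture the yellow cap is at (381,403) and the green key at (431,450). I'll measure both by mask and triangulation.

```bash
python3 - <<'E'
from h import *
seeds={'top':{'yellow':(199,235),'green':(192,268),'red':(214,274)},'side':{'yellow':(254,268),'green':(287,300),'red':(309,281)}}
C={n:cam(n) for n in seeds}; P={}
for n,c in C.items():
    hsv=cv2.cvtColor(c['pixels'],cv2.COLOR_RGB2HSV)
    for k,s in seeds[n].items():
        h0={'yellow':(22,35),'green':(50,85),'red':(0,8)}[k]
        m=cv2.inRange(hsv,(h0[0],140,50),(h0[1],255,255))
        _,l,st,ce=cv2.connectedComponentsWithStats(m)
        i=1+np.argmin(np.linalg.norm(ce[1:]-s,axis=1))
        ys,xs=np.where(l==i); u,v=ce[i]
        Z=c['z_map']
        pts=np.array([dep(c,x,y) for x,y in zip(xs,ys)]); top=pts[pts[:,2]>np.percentile(pts[:,2],90)-.006]
        P[n,k]=(u,v); print(n,k,st[i],ce[i].round(1),'depth ctr',np.round((top.min(0)+top.max(0))/2,4),'med',np.median(top,0).round(4))
for k in seeds['top']:
    o=[np.array(C[n]['xyz']) for n in C]; d=[ray(C[n],*P[n,k]) for n in C]
    t=np.linalg.lstsq(np.stack([d[0],-d[1]],1),o[1]-o[0],rcond=None)[0]
    a,b=o[0]+t[0]*d[0],o[1]+t[1]*d[1]; print(k,'tri',((a+b)/2).round(4),'gap',np.linalg.norm(a-b).round(4), 'onz',[onz(C[n],*P[n,k],.119 if k=='yellow' else .107).round(4) for n in C])
E
```

```text
top yellow [193 230  12  11 103] [198. 235.] depth ctr [0.521  0.1248 0.7195] med [0.57   0.206  0.1197]
top green [186 263  11  11  93] [191.1 267.9] depth ctr [0.4855 0.2259 0.1094] med [0.4855 0.226  0.1078]
top red [208 269  12  11  96] [213.7 274.1] depth ctr [0.4698 0.1681 0.1082] med [0.4698 0.1679 0.1071]
side yellow [247 262  14  16 191] [253.6 269.8] depth ctr [0.4515 0.4165 0.5124] med [0.5678 0.2092 0.1198]
side green [281 293  15  14 159] [287.6 299.2] depth ctr [0.41   0.4268 0.5067] med [0.4844 0.2273 0.1079]
side red [302 273  16  15 185] [309.2 279.7] depth ctr [0.4684 0.1692 0.1074] med [0.4683 0.1702 0.1077]
yellow tri [0.5684 0.2073 0.1125] gap 0.0007 onz [array([0.5681, 0.2064, 0.119 ]), array([0.566 , 0.2107, 0.119 ])]
green tri [0.4852 0.2261 0.1056] gap 0.0011 onz [array([0.4857, 0.226 , 0.107 ]), array([0.4844, 0.2267, 0.107 ])]
red tri [0.4689 0.1686 0.105 ] gap 0.0012 onz [array([0.4695, 0.1685, 0.107 ]), array([0.468 , 0.1696, 0.107 ])]
```

Both points check out: key spacing is 59.8 mm, heights are near 0.107 and 0.119–0.120, and the green-to-yellow offset matches the reader's layout. I'll shut the fingers and move over at the present height.

Call:
{"fn": "carry_out", "kwargs": {
  "dp": [
    [1,-1.1,0],
    [1.9,-2.1,0],
    [1.9,-2.1,0],
    [1.9,-2.1,0],
    [1.9,-2.1,0],
    [1.9,-2.1,0],
    [1.9,-2.1,0],
    [1.9,-2.1,0]
  ],
  "angular": [
    [0,0,0],
    [0,0,0],
    [0,0,0],
    [0,0,0],
    [0,0,0],
    [0,0,0],
    [0,0,0],
    [0,0,0]
  ],
  "gripper": [0,0,0,0,0,0,0,0]
}}

```text
t: 0.87
ee_pos: [0.2775, -0.4295, 0.2314]
ee_rot: [-3.141, -0.0, 0.288]
contact_force: [-0.5, 0.0, -0.6]
opening: 0.492
gripper_force: 0.0
```

Call:
{"fn": "carry_out", "kwargs": {
  "dp": [
    [1.9,-2.1,0],
    [1.9,-2.1,0],
    [1.9,-2.1,0],
    [1.9,-2.1,0],
    [1.9,-2.1,0],
    [1.9,-2.1,0],
    [1.9,-2.1,0],
    [1.9,-2.1,0]
  ],
  "angular": [
    [0,0,0],
    [0,0,0],
    [0,0,0],
    [0,0,0],
    [0,0,0],
    [0,0,0],
    [0,0,0],
    [0,0,0]
  ],
  "gripper": [0,0,0,0,0,0,0,0]
}}

```text
t: 1.53
ee_pos: [0.3753, -0.2252, 0.2316]
ee_rot: [3.141, -0.0, 0.289]
contact_force: [0.6, -0.3, 0.5]
opening: 0.009
gripper_force: 0.0
```

Call:
{"fn": "carry_out", "kwargs": {
  "dp": [
    [1.9,-2.1,0],
    [1.9,-2.1,0],
    [1.9,-2.1,0],
    [1.9,-2.1,0],
    [1.9,-2.1,0],
    [1.9,-2.1,0],
    [1.9,-2.1,0],
    [1.9,-2.1,0]
  ],
  "angular": [
    [0,0,0],
    [0,0,0],
    [0,0,0],
    [0,0,0],
    [0,0,0],
    [0,0,0],
    [0,0,0],
    [0,0,0]
  ],
  "gripper": [0,0,0,0,0,0,0,0]
}}

```text
t: 2.2
ee_pos: [0.4732, -0.0208, 0.2316]
ee_rot: [3.141, -0.0, 0.289]
contact_force: [0.3, -0.6, 0.6]
opening: 0.008
gripper_force: 0.0
```

Call:
{"fn": "carry_out", "kwargs": {
  "dp": [
    [1.9,-2.1,0],
    [1.9,-2.1,0],
    [1.9,-2.1,0],
    [1.9,-2.1,0],
    [1.9,-2.1,0],
    [1,-1,0],
    [0,0,0],
    [0,0,0]
  ],
  "angular": [
    [0,0,0],
    [0,0,0],
    [0,0,0],
    [0,0,0],
    [0,0,0],
    [0,0,0],
    [0,0,0],
    [0,0,0]
  ],
  "gripper": [0,0,0,0,0,0,0,0]
}}

```text
t: 2.87
ee_pos: [0.5406, 0.1178, 0.2313]
ee_rot: [3.141, 0.001, 0.29]
contact_force: [-0.7, -0.8, 0.2]
opening: 0.008
gripper_force: 0.0
```

Call:
{"fn": "carry_out", "kwargs": {
  "dp": [
    [1.7,-2.6,0],
    [1.7,-2.6,0],
    [1.77,-2.57,0],
    [0,0,2],
    [0,0,2.5],
    [0,0,2.5],
    [0,0,1],
    [0,0,0]
  ],
  "angular": [
    [0,0,0],
    [0,0,0],
    [0,0,0],
    [0,0,0],
    [0,0,0],
    [0,0,0],
    [0,0,0],
    [0,0,0]
  ],
  "gripper": [0,0,0,0,0,0,0,0]
}}

```text
t: 3.53
ee_pos: [0.5659, 0.2052, 0.1481]
ee_rot: [3.141, 0.007, 0.287]
contact_force: [-0.6, -0.9, -0.2]
opening: 0.012
gripper_force: 0.0
```

```bash
python3 - <<'E'
from h import *
print(sensors.get_state()['ee_pos'])
a=cam('top')['pixels'][190:310,140:260,::-1]; b=cam('side')['pixels'][200:320,200:320,::-1]
cv2.imwrite('pics/near1.png',cv2.resize(np.hstack([a,b]),(800,400),interpolation=cv2.INTER_CUBIC))
E
```

```text
[0.56590222 0.20518489 0.14806355]
```

View pics/near1.png

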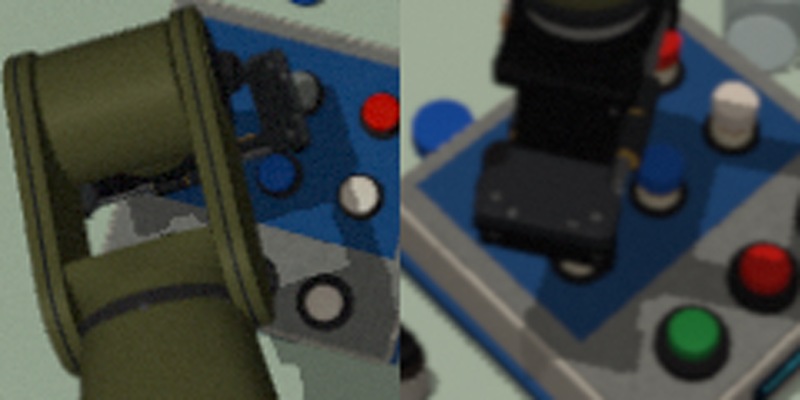

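The side half of the picture shows the gripper over the yellow vial, whose foot is visible at about (580,265). Neighbouring caps are clear, so I'll lower gently.

Call:
{"fn": "carry_out", "kwargs": {
  "dp": [
    [0.25,-0.15,0.2],
    [0,0,0.2],
    [0,0,0.2],
    [0,0,0.2],
    [0,0,0.15],
    [0,0,0.15],
    [0,0,0.15],
    [0,0,0.15]
  ],
  "angular": [
    [0,0,0],
    [0,0,0],
    [0,0,0],
    [0,0,0],
    [0,0,0],
    [0,0,0],
    [0,0,0],
    [0,0,0]
  ],
  "gripper": [0,0,0,0,0,0,0,0]
}}

```text
t: 4.3
ee_pos: [0.5701, 0.2093, 0.1374]
ee_rot: [3.142, 0.0, 0.289]
contact_force: [-0.3, 0.2, -1.2]
opening: 0.008
gripper_force: 0.0
```

Call:
{"fn": "carry_out", "kwargs": {
  "dp": [
    [0,0,0.1],
    [0,0,0.1],
    [0,0,0.1],
    [0,0,0.1],
    [0,0,0.1],
    [0,0,0.1],
    [0,0,0],
    [0,0,0]
  ],
  "angular": [
    [0,0,0],
    [0,0,0],
    [0,0,0],
    [0,0,0],
    [0,0,0],
    [0,0,0],
    [0,0,0],
    [0,0,0]
  ],
  "gripper": [0,0,0,0,0,0,0,0]
}}

```text
t: 4.97
ee_pos: [0.5702, 0.2093, 0.1317]
ee_rot: [-3.142, -0.0, 0.289]
contact_force: [-2.2, -0.5, 4.8]
opening: 0.006
gripper_force: 2.1
```

Call:
{"fn": "carry_out", "kwargs": {
  "dp": [
    [0,0,0.1],
    [0,0,0.1],
    [0,0,0.1],
    [0,0,0.1],
    [0,0,0.1],
    [0,0,0.1],
    [0,0,0],
    [0,0,0]
  ],
  "angular": [
    [0,0,0],
    [0,0,0],
    [0,0,0],
    [0,0,0],
    [0,0,0],
    [0,0,0],
    [0,0,0],
    [0,0,0]
  ],
  "gripper": [0,0,0,0,0,0,0,0]
}}

```text
t: 5.63
ee_pos: [0.5701, 0.2093, 0.1253]
ee_rot: [-3.142, 0.0, 0.289]
contact_force: [-0.3, -1.8, 3.7]
opening: 0.004
gripper_force: 1.5
```

Small steps to the hard stop.

Call:
{"fn": "carry_out", "kwargs": {
  "dp": [
    [0,0,0.05],
    [0,0,0.05],
    [0,0,0],
    [0,0,0.03],
    [0,0,0],
    [0,0,0],
    [0,0,0],
    [0,0,0]
  ],
  "angular": [
    [0,0,0],
    [0,0,0],
    [0,0,0],
    [0,0,0],
    [0,0,0],
    [0,0,0],
    [0,0,0],
    [0,0,0]
  ],
  "gripper": [0,0,0,0,0,0,0,0]
}}

```text
t: 6.3
ee_pos: [0.5702, 0.2093, 0.1244]
ee_rot: [-3.142, 0.0, 0.289]
contact_force: [-2.7, -1.0, 4.8]
opening: 0.005
gripper_force: 2.3
```

Call:
{"fn": "carry_out", "kwargs": {
  "dp": [
    [0,0,0.03],
    [0,0,0],
    [0,0,0.03],
    [0,0,0],
    [0,0,0.03],
    [0,0,0],
    [0,0,0],
    [0,0,0]
  ],
  "angular": [
    [0,0,0],
    [0,0,0],
    [0,0,0],
    [0,0,0],
    [0,0,0],
    [0,0,0],
    [0,0,0],
    [0,0,0]
  ],
  "gripper": [0,0,0,0,0,0,0,0]
}}

```text
t: 6.97
ee_pos: [0.5702, 0.2093, 0.1242]
ee_rot: [3.142, -0.0, 0.289]
contact_force: [-4.5, -1.3, 8.5]
opening: 0.004
gripper_force: 3.8
```

Call:
{"fn": "carry_out", "kwargs": {
  "dp": [
    [0,0,0.03],
    [0,0,0],
    [0,0,0.03],
    [0,0,0],
    [0,0,0],
    [0,0,0],
    [0,0,0],
    [0,0,0]
  ],
  "angular": [
    [0,0,0],
    [0,0,0],
    [0,0,0],
    [0,0,0],
    [0,0,0],
    [0,0,0],
    [0,0,0],
    [0,0,0]
  ],
  "gripper": [0,0,0,0,0,0,0,0]
}}

```text
t: 7.63
ee_pos: [0.5703, 0.2093, 0.1242]
ee_rot: [3.142, -0.0, 0.289]
contact_force: [-5.6, -1.4, 10.3]
opening: 0.005
gripper_force: 5.0
```

It has stopped at tip height 0.107, the expected home height, and only the force rises, so the vial is home. I'll lift and move over the green key.

Call:
{"fn": "carry_out", "kwargs": {
  "dp": [
    [0,0,-0.5],
    [0,0,-1.5],
    [0,0,-2],
    [0,0,0],
    [-1.9,-1,0],
    [-1.9,-1,0],
    [-1.9,-1,0],
    [-1.97,-1.03,0]
  ],
  "angular": [
    [0,0,0],
    [0,0,0],
    [0,0,0],
    [0,0,0],
    [0,0,0],
    [0,0,0],
    [0,0,0],
    [0,0,0]
  ],
  "gripper": [0,0,0,0,0,0,0,0]
}}

```text
t: 8.3
ee_pos: [0.4843, 0.226, 0.1613]
ee_rot: [3.141, 0.0, 0.288]
contact_force: [0.1, -0.6, 0.6]
opening: 0.004
gripper_force: 0.0
```

Call:
{"fn": "carry_out", "kwargs": {
  "dp": [
    [0,0,0],
    [0,0,1],
    [0,0,1],
    [0,0,0.5],
    [0,0,0.5],
    [0,0,0],
    [0,0,0],
    [0,0,0]
  ],
  "angular": [
    [0,0,0],
    [0,0,0],
    [0,0,0],
    [0,0,0],
    [0,0,0],
    [0,0,0],
    [0,0,0],
    [0,0,0]
  ],
  "gripper": [0,0,0,0,0,0,0,0]
}}

```text
t: 8.97
ee_pos: [0.4857, 0.226, 0.1329]
ee_rot: [-3.142, -0.0, 0.288]
contact_force: [-0.2, -0.3, 1.1]
opening: 0.003
gripper_force: 0.0
```

```bash
python3 - <<'E'
from h import *
print(sensors.get_state()['ee_pos'])
c=cam('side')
m=cv2.inRange(cv2.cvtColor(c['pixels'],cv2.COLOR_RGB2HSV),(22,140,50),(35,255,255))
_,l,st,ce=cv2.connectedComponentsWithStats(m)
for i in range(1,len(st)):
    if np.linalg.norm(ce[i]-(253,270))<25 and st[i,4]>20: ys,xs=np.where(l==i); print(st[i],ce[i], 'z', np.round(np.median([dep(c,x,y)[2] for x,y in zip(xs,ys) if y<ce[i][1]]),4))
b=c['pixels'][200:350,200:350,::-1]
cv2.imwrite('pics/near2.png',cv2.resize(b,(600,600),interpolation=cv2.INTER_CUBIC))
E
```

```text
[0.48565191 0.22601139 0.13294487]
[246 266  16  16 203] [253.67980296 273.61576355] z 0.1079
```

View pics/near2.png

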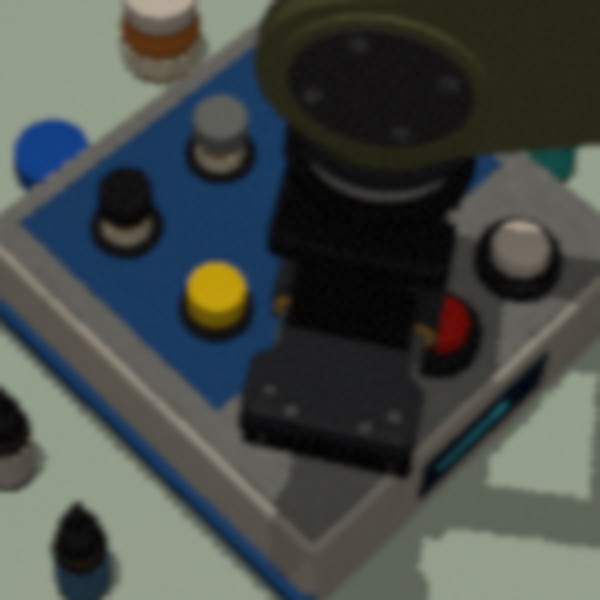

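The picture shows the yellow cap at (216,293) now low in its well, at z 0.108, so it is home. The gripper stands over the green key, clear of the red one at (450,325). I'll press now.

Call:
{"fn": "carry_out", "kwargs": {
  "dp": [
    [0,0,0.2],
    [0,0,0.2],
    [0,0,0.2],
    [0,0,0.15],
    [0,0,0.15],
    [0,0,0.15],
    [0,0,0.1],
    [0,0,0.1]
  ],
  "angular": [
    [0,0,0],
    [0,0,0],
    [0,0,0],
    [0,0,0],
    [0,0,0],
    [0,0,0],
    [0,0,0],
    [0,0,0]
  ],
  "gripper": [0,0,0,0,0,0,0,0]
}}

```text
t: 9.68
ee_pos: [0.4851, 0.2261, 0.1206]
ee_rot: [-3.142, 0.0, 0.289]
contact_force: [-1.4, -0.5, 3.1]
opening: 0.004
gripper_force: 1.7
```

Call:
{"fn": "carry_out", "kwargs": {
  "dp": [
    [0,0,0.1],
    [0,0,0.1],
    [0,0,0.05],
    [0,0,0.05],
    [0,0,0],
    [0,0,0],
    [0,0,0],
    [0,0,0]
  ],
  "angular": [
    [0,0,0],
    [0,0,0],
    [0,0,0],
    [0,0,0],
    [0,0,0],
    [0,0,0],
    [0,0,0],
    [0,0,0]
  ],
  "gripper": [0,0,0,0,0,0,0,0]
}}

```text
t: 10.35
ee_pos: [0.4852, 0.2261, 0.1183]
ee_rot: [3.142, 0.0, 0.289]
contact_force: [-4.4, -1.9, 7.3]
opening: 0.006
gripper_force: 3.8
```

Call:
{"fn": "carry_out", "kwargs": {
  "dp": [
    [0,0,0.05],
    [0,0,0.03],
    [0,0,0],
    [0,0,0],
    [0,0,0],
    [0,0,0],
    [0,0,0],
    [0,0,0]
  ],
  "angular": [
    [0,0,0],
    [0,0,0],
    [0,0,0],
    [0,0,0],
    [0,0,0],
    [0,0,0],
    [0,0,0],
    [0,0,0]
  ],
  "gripper": [0,0,0,0,0,0,0,0]
}}

```text
t: 11.02
ee_pos: [0.4852, 0.2261, 0.1181]
ee_rot: [3.141, 0.0, 0.289]
contact_force: [-5.7, -2.2, 10.5]
opening: 0.008
gripper_force: 5.6
```

Call:
{"fn": "carry_out", "kwargs": {
  "dp": [
    [0,0,-0.3],
    [0,0,-0.5],
    [0,0,-1],
    [0,0,-2],
    [0,0,-3],
    [0,0,-3],
    [0,0,-2],
    [0,0,0]
  ],
  "angular": [
    [0,0,0],
    [0,0,0],
    [0,0,0],
    [0,0,0],
    [0,0,0],
    [0,0,0],
    [0,0,0],
    [0,0,0]
  ],
  "gripper": [0,0,0,0,0,0,0,0]
}}

```text
t: 11.68
ee_pos: [0.488, 0.2271, 0.241]
ee_rot: [-3.141, -0.011, 0.289]
contact_force: [0.1, 0.4, 0.6]
opening: 0.004
gripper_force: 0.0
```

Call:
{"fn": "carry_out", "kwargs": {
  "dp": [
    [-1.9,2.1,0],
    [-1.9,2.1,0],
    [-1.9,2.1,0],
    [-1.9,2.1,0],
    [-1.9,2.1,0],
    [-1,1,0],
    [0,0,0],
    [0,0,0]
  ],
  "angular": [
    [0,0,0],
    [0,0,0],
    [0,0,0],
    [0,0,0],
    [0,0,0],
    [0,0,0],
    [0,0,0],
    [0,0,0]
  ],
  "gripper": [0,0,0,0,0,0,0,0]
}}

```text
t: 12.35
ee_pos: [0.4171, 0.0857, 0.2339]
ee_rot: [-3.141, -0.0, 0.287]
contact_force: [1.0, -0.2, -0.4]
opening: 0.002
gripper_force: 0.0
```

```bash
python3 - <<'E'
from h import *
c=cam('side')
for k,h,s in(('yellow',(22,35),(254,274)),('green',(50,85),(287,299))):
    m=cv2.inRange(cv2.cvtColor(c['pixels'],cv2.COLOR_RGB2HSV),(h[0],140,50),(h[1],255,255))
    _,l,st,ce=cv2.connectedComponentsWithStats(m)
    i=1+np.argmin(np.linalg.norm(ce[1:]-s,axis=1)); ys,xs=np.where(l==i)
    print(k,st[i],ce[i],np.round(np.median([dep(c,x,y)[2] for x,y in zip(xs,ys) if y<ce[i][1]]),4))
cv2.imwrite('pics/end.png',cv2.resize(c['pixels'][150:390,130:430,::-1],(750,585)))
E
```

```text
yellow [246 266  16  16 200] [253.645 273.525] 0.1082
green [280 293  16  14 176] [287.59090909 299.36363636] 0.108
```

View pics/end.png

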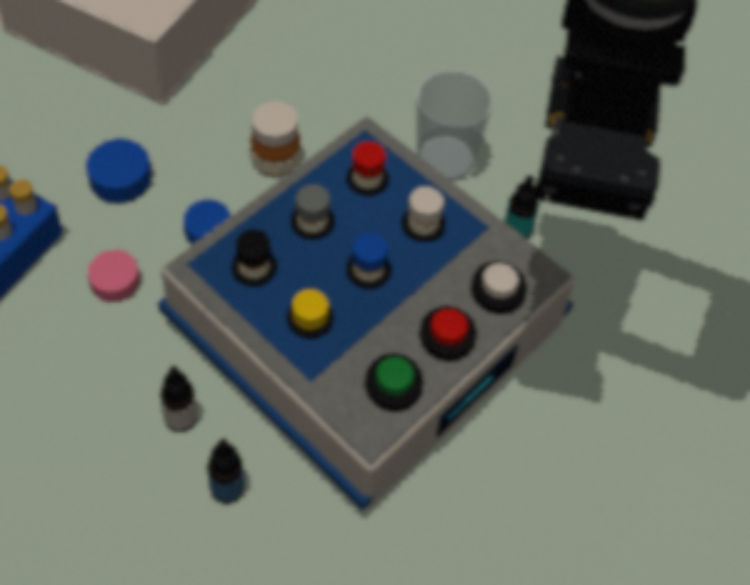

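The picture shows the yellow vial home at (310,312), the green key up again at (394,380), everything else in place and the arm clear.

```bash
python3 -c "
from station import arm; print(arm.close_job())"
```

```text
the job is handed in; nothing more can be done
None
```

The yellow-capped vial is fully home, the green key was pressed to its stop and sprang back, nothing else visibly moved, and the job is handed in (no verdict was returned).

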